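# Key a drive pulley onto the flat of a sprung spindle and hold it for the set screw

## Task

Fit the drive pulley, hub up, on the spindle of the drive stand: press it on lightly, never forcing it, and turn it until you feel it drop onto the spindle's flat, and bring it right down onto the shoulder. Turn pulley and spindle together until the set screw faces the key guide hole in the post, press down against the spring until the screw is level with that hole, and finish while still holding the pulley there, so that I can tighten the screw. Leave the other things on the table where they are.

Things in the scene. Friction and masses are not known exactly. Their poses are not given: they have to be found in the camera images.
- pulley_hub (a point): Loose aluminium drive pulley, about 120 g, standing hub up: grooved rim 52 mm diameter, 12 mm high; above it a round hub 34 mm diameter, from 12 to 46 mm (its top). The point is on its axis, 32 mm above its underside, 14 mm below its top: grip the hub here. z is the axis; x points to the set-screw boss, which stands 23.5 mm out from the axis, 12 to 27 mm up.
- pulley_bore (a point): Lower mouth of the pulley's D-shaped through bore, on its axis at the underside: 22 mm diameter, with a flat inside 5 mm from the axis on the same side (+x) as the set-screw boss.
- set_screw (a point): The set screw: small dark round socket in the outer face of the pulley's boss, 23.5 mm from the pulley's axis (pulley +x) and 20 mm above its underside.
- guide_hole (a point): Mouth of the key guide hole (brass bush) in the drive stand's post, facing the spindle: 68 mm from the spindle's axis (stand -y), 72 mm above the table. Post 16 x 14 mm, 84 mm high; an L-shaped key sticks out of its back. Axes are the stand's: y from the post to the spindle, z up.
- spindle_axis (a point): Tip of the resting spindle of the fixed drive stand, on its upright axis, 98 mm above the table. Axes are the stand's and do not turn with the spindle; -y points to the post. Base 110 mm square, 10 mm thick; housing 32 mm high. Downward: pilot nose 8 mm diameter, 98 to 88 mm; D section 88 to 58 mm; shoulder. It is sprung: pushes down up to 20 mm, with 3 N at first, 7 N at the end, and comes back.
- d_top (a point): Top of the resting spindle's D section (20 mm diameter, one flat 4 mm from the axis), on the axis 88 mm above the table; stand's axes. Which way the flat faces is not told: 28 to 72 degrees counter-clockwise (seen from above) from the direction of the post. A drag of 0.12 N m holds the spindle there; a pulley pressed lightly on its end slips round and does not drag it.
- shoulder (a point): Top of the resting spindle's shoulder disc (40 mm diameter), 58 mm above the table; stand's axes. The pulley comes down on it only when bore flat and spindle flat face the same way within about 6 degrees (its set screw is then 78 mm up); else it rests on the D top. An inner stop ends clockwise turning when the flat faces the post; play lets the pulley go some 10 degrees past.
- the_arm_magnifier: Fixed magnifier lamp arm at the left front of the table, foot at this point: a hoop foot, jointed arm and round lens some 0.25 m up. Stay clear of it when swinging in from the left (draw in or go over the front edge).
- figure_mid (a point): Bystander: dark grey miniature figure on a round base, 25 mm wide, 51 mm high; the point is 25 mm up its middle.
- dropper_mid (a point): Bystander: small dropper bottle, 25 mm diameter, 82 mm high; the point is half-way up.
- paint_pot_mid (a point): Bystander: small paint pot, 35 mm wide, 40 mm high; the point is half-way up.
- glue_mid (a point): Bystander: dark glue bottle with a yellow cap and a needle, 22 x 31 mm, 118 mm high; the point is 32 mm up.
- tape_roll_mid (a point): Bystander: roll of masking tape lying flat, 100 mm diameter, 25 mm high; the point is its centre.

How it is judged:
By the outcome, as a careful person would: the job done as asked, in the order asked, and still so for the second after the job is handed in, while the arm keeps its last pose, push and grip.
It also fails if it takes over 46 s, if anything falls off the work surface, if the arm or the gripper's body presses on something with over 40 N, if the wrist force passes 120 N, or if a joint passes its speed limit or range.

## Robot

A 6-joint arm with a two-finger parallel gripper is mounted at the origin on a cart in front of the work surface, level with it; the furniture and walls round the work are solid. World frame = base frame: x ahead of the robot, y to its left, z up, the work surface at z = 0. Lengths are in m, angles in rad, forces in N, time in s.
With the tool pointing down it reaches from about 0.325 to 0.75 m from the base axis. Payload 7.6 kg.
Tool frame: the origin (TCP) lies on the mounting face of the last link; the fingertips stand 173 mm ahead of it and the grasp point (between the pads) lies 155 mm ahead of it; z points along the fingers, y is the line along which they close (so a half turn about z gives the same grasp; the last joint's range is limited). The gripper opens to 85 mm and grips with 20 to 120 N. Pads are 22 mm wide; open, the fingers measure 114 mm over their backs; the gripper's body (76 mm by 85 mm) begins 54 mm behind the grasp point. The pads swing forward as they close: fully open they stand 13 mm farther back than shut.
Start: joints at [1.055, 0.052, 1.401, -0, 1.689, -0.07], TCP at [0.226, 0.474, 0.405] pointing down, gripper open.
Joint ranges: [-2.9, 2.9], [-0.91, 2.17], [0.12, 2.37], [-1.06, 4.2], [0.26, 2.73], [-2.93, 2.93]. Speed limits (rad/s): [2.57, 2.57, 3.01, 3.14, 3.14, 3.14].

## Interface

Orientations are given as a unit quaternion [w, x, y, z].
In Python, from plant import read_state, viewer, job gives the robot as it stands. The module is installed in compiled form; this text tells all that it offers.
- The arm moves only by the tool arm_command, never from a script. Its argument "rows" is one flat list of numbers, 7 for each row, row after row: the turn, a rotation vector about the world's x, y, z in rad, then the shift along the world's x, y, z in m, then the finger opening in m, from 0 to 0.0854. In form: [ax, ay, az, dx, dy, dz, jaw, ax, ay, az, dx, dy, dz, jaw, ...]. A call has 1 to 12 rows; each row is the pose to reach, as a shift and turn from the pose commanded when the call began; what a row does not reach only later rows make up. A row lasts 1/8 s, in which the tool goes at most 62.5 mm and 10.7 degrees, less where a joint would pass 70% of its speed; a pose out of reach is approached as far as the arm can. A call with a gripper value outside its range is refused whole. The fingers move at their own pace and stop on an object; "force" is the grip in N (left out, the last holds). Time passes only in rows, so rows that repeat a pose let the fingers close. It gives the time, the measured TCP pose, the force, the opening and the grip force at its end, in the units of the state.
- read_state(): the state, without advancing time (a new reading comes with each control period).
- viewer.get_image(name): name is "side" or "top"; returns the picture (480x640x3 uint8, red, green, blue); there is no depth.
- viewer.camera_info(name): a dict with "fov_y" (degrees; the focal length in pixels is half the picture's height over the tangent of half this angle, whatever the lens; pixels are square), "cx", "cy" (the principal point, pixels), "extrinsics" (4x4, takes a point from camera to world coordinates). Camera axes: x right, y up, looking along -z (the intrinsics and any distortion apply to the point x, -y, -z); pixel columns grow to the right and rows downward; lengths in m; the calibration is good to about 2 mm. A picture is of the moment at which its call begins. camera_info takes no time and is no camera call.
- job.finish_job(): hands the job in; it is judged then, once.
The state is a dict: "t": time; "q": joint angles; "dq": joint speeds; "tau": joint torques, N m; "tool_pos": TCP position; "ee_rot": TCP orientation; "contact_force": force on the tool from outside, world axes, zero at the start; "wrist_torque": the same for the moment, N m; "gripper_width": finger opening in m; "gripper_force": force on a finger pad.
Only numpy, scipy, OpenCV 4.12 (cv2) and the standard library are available. Lean on these libraries where they do the work, as an engineer would, in place of code of your own. Each camera call takes 0.05 s, during which the arm holds its last target. There are 200 camera calls.

## Working session

There is one attempt and no reset: what is moved stays moved. The work goes in short steps, Python scripts to look and compute and a tool call to move; the robot and the scene stay as the last step left them, time stands still between calls to the robot, and variables do not carry over. Pictures are saved under pics/ and viewed, at most 10 in all, crops included, and the job is handed in when it is done.

Besides the shell and the picture viewer there is one more tool, called by a JSON object that holds its "method" and its "body", one argument or row to a line. arm_command: Moves the arm, as the interface text tells. Its arguments: {"type":"object","properties":{"rows":{"type":"array"},"force":{"type":"number"}},"required":["rows"]}

```bash
mkdir -p pics
cat > h.py <<'E'
from plant import read_state, viewer, job
import numpy as np, cv2
def cam(n):
    i=viewer.camera_info(n); f=240/np.tan(np.radians(i['fov_y'])/2); return f,i['cx'],i['cy'],np.array(i['extrinsics'])
def ray(n,u,v):
    f,cx,cy,E=cam(n); d=E[:3,:3]@np.array([(u-cx)/f,-(v-cy)/f,-1]); return E[:3,3],d
def plane(n,u,v,z):
    o,d=ray(n,u,v); return o+d*(z-o[2])/d[2]
def proj(n,p):
    f,cx,cy,E=cam(n); c=E[:3,:3].T@(np.array(p)-E[:3,3]); return np.array([cx+f*c[0]/-c[2],cy+f*c[1]/c[2]])
def tri(n1,a,n2,b):
    o1,d1=ray(n1,*a);o2,d2=ray(n2,*b);d1/=np.linalg.norm(d1);d2/=np.linalg.norm(d2)
    s=np.linalg.lstsq(np.c_[d1,-d2],o2-o1,rcond=None)[0]; p,q=o1+s[0]*d1,o2+s[1]*d2; return (p+q)/2,np.linalg.norm(p-q)
E
python3 - <<'E'
from h import *
for n in("side","top"):
    im=viewer.get_image(n); cv2.imwrite(f'pics/{n}0.png',im[:,:,::-1]); print(viewer.camera_info(n))
s=read_state(); print(s['tool_pos'],s['ee_rot'],s['t'],s['contact_force'])
E
```

```text
{'fov_y': 43.215008279679004, 'cx': 321.12973568443937, 'cy': 241.5030110395189, 'extrinsics': array([[ 0.95994345,  0.14585931, -0.23923554,  0.20357064],
       [-0.27938792,  0.56298792, -0.7778091 , -1.22509232],
       [ 0.02123602,  0.81349226,  0.58118789,  1.01175785],
       [ 0.        ,  0.        ,  0.        ,  1.        ]])}
{'fov_y': 49.952617896986204, 'cx': 323.59780856744595, 'cy': 242.2145132246012, 'extrinsics': array([[ 0.00459411,  0.99715999, -0.07517208,  0.44677658],
       [-0.99974574,  0.00623953,  0.02166853,  0.02375815],
       [ 0.02207603,  0.07505342,  0.99693512,  1.65399429],
       [ 0.        ,  0.        ,  0.        ,  1.        ]])}
[0.22634102 0.47368305 0.40396694] [-1.83790147e-04  2.21071172e-01  9.75257433e-01 -6.64601059e-04] 0.1 [ 0.36746266 -0.47210277  0.21678369]
```

View pics/side0.png

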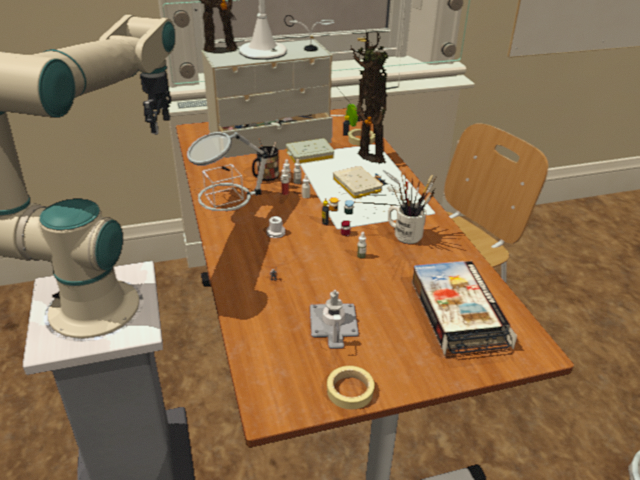

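View pics/top0.png

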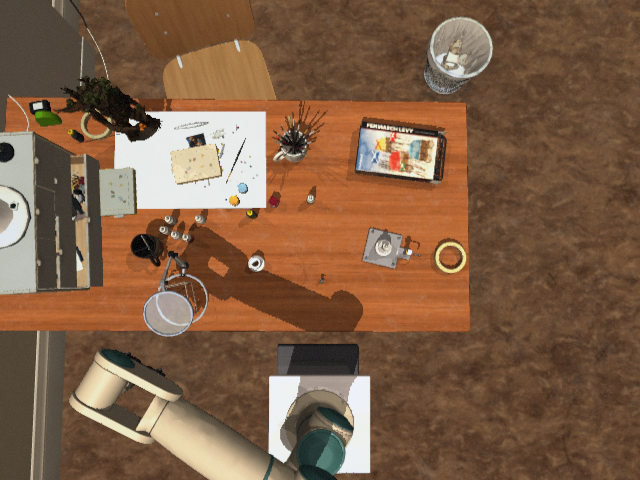

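The side view has the pulley at about (276,228), the stand at (335,320) and its post at (336,340). In the top view the pulley is at (256,263), the stand at (385,248) and the post at (410,252). I'll enlarge these next.

Run:
```python
from h import *
S=np.mean([viewer.get_image('side').astype(float) for _ in range(3)],0).astype(np.uint8)[:,:,::-1];T=np.mean([viewer.get_image('top').astype(float) for _ in range(3)],0).astype(np.uint8)[:,:,::-1]
np.save('S.npy',S);np.save('T.npy',T)
def crop(I,x,y,w,h,k): return cv2.resize(I[y:y+h,x:x+w],None,fx=k,fy=k,interpolation=cv2.INTER_CUBIC)
a=crop(S,256,208,40,30,10);b=crop(S,305,285,60,70,6)[:420];b=cv2.resize(b,(343,400));
c=crop(T,236,248,40,30,10);d=crop(T,360,223,66,50,6)
top=np.zeros((300,800,3),np.uint8);top[:,:400]=a;top[:,400:]=c
bot=np.zeros((300,800,3),np.uint8);bot[:300,:257]=cv2.resize(b,(257,300));bot[:300,270:666]=d
cv2.imwrite('pics/crop1.png',np.vstack([top,bot]))
```

```text
(no output)
```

View pics/crop1.png

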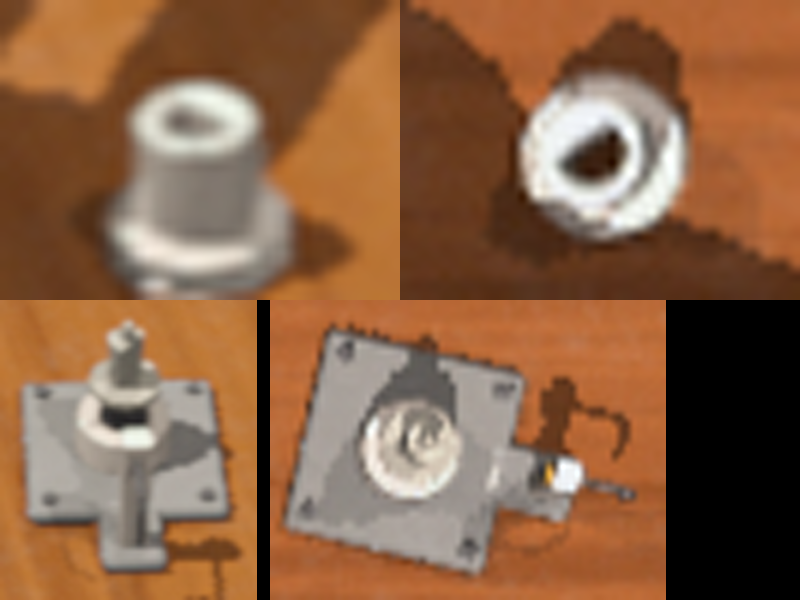

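The close-ups show the pulley's bore flat edge running from lower left to upper right in the top view, so the boss points up-left (+x, +y). The boss is hidden in the side view, which fits. The stand's base corners and spindle are clear. Now to measure.

Run:
```python
from h import *
S=np.load('S.npy');T=np.load('T.npy')
gT=cv2.cvtColor(T,cv2.COLOR_BGR2GRAY);gS=cv2.cvtColor(S,cv2.COLOR_BGR2GRAY)
hs=cv2.cvtColor(T,cv2.COLOR_BGR2HSV);hS=cv2.cvtColor(S,cv2.COLOR_BGR2HSV)
# pulley rim top view
k=8
def up(I,x,y,w,h): return cv2.resize(I[y:y+h,x:x+w],None,fx=k,fy=k,interpolation=cv2.INTER_CUBIC)
def blobs(m,x0,y0,n=3):
    cs,_=cv2.findContours(m.astype(np.uint8),cv2.RETR_CCOMP,cv2.CHAIN_APPROX_NONE)
    out=[]
    for c in sorted(cs,key=cv2.contourArea)[::-1][:n]:
        off=lambda p:((p[0]+.5)/k-.5+x0,(p[1]+.5)/k-.5+y0)
        M=cv2.moments(c); (e,ax,an)=cv2.fitEllipse(c)
        out.append((off(e),np.array(ax)/k,an,M['m00']/k/k,off((M['m10']/M['m00'],M['m01']/M['m00'])),c))
    return out
c=up(T,236,248,40,30).astype(int); sat=c.max(2)-c.min(2)
print('rim top')
for b in blobs((sat<45)&(c.max(2)>90),236,248): print(np.round(b[0],2),np.round(b[1],2),round(b[2]),round(b[3],1),np.round(b[4],2),plane('top',*b[0],.011).round(4), 'bore?',plane('top',*b[4],.046).round(4))
c=up(S,256,208,40,30).astype(int);sat=c.max(2)-c.min(2)
print('side')
for th in(150,170,185):
  for b in blobs((c.min(2)>th),256,208,2): print(th,np.round(b[0],2),np.round(b[1],2),round(b[2]),round(b[3],1),plane('side',*b[0],.046).round(4))
# stand corners
est=np.array([[335,328],[522,378],[478,572],[290,525]],float); est=(est-[270,300]+.5)/6-.5+[360,223]
cr=cv2.cornerSubPix(gT,est.astype(np.float32).reshape(-1,1,2),(3,3),(-1,-1),(3,50,.01)).reshape(-1,2)
P=np.array([plane('top',*p,.010) for p in cr]);print(est.round(1),cr.round(1),P.round(4),'ctr',P.mean(0).round(4),[np.linalg.norm(P[i]-P[i-1]).round(4) for i in range(4)])
d=(P[1]+P[2]-P[0]-P[3]);print('post dir deg',np.degrees(np.arctan2(d[1],d[0])), np.degrees(np.arctan2(*(P[2]-P[1]+P[3]-P[0])[[1,0]])))
# spindle tip crop images
z=cv2.resize(up(T,374,236,24,24),(400,400));y=cv2.resize(up(S,320,284,32,32),(400,400));cv2.imwrite('pics/sp.png',np.hstack([z,y]))
# expected
C=P.mean(0)
for h in(.042,.058,.088,.098): print(h,proj('top',[C[0],C[1],h]).round(2),proj('side',[C[0],C[1],h]).round(2))
```

```text
rim top
[255.96 263.11] [16.63 16.9 ] 36 219.6 [255.96 263.11] [0.5027 0.2029 0.011 ] bore? [0.5015 0.199  0.046 ]
[255.19 263.32] [3.84 6.38] 59 18.2 [255.17 263.32] [0.502  0.2053 0.011 ] bore? [0.5008 0.2015 0.046 ]
side
150 [275.04 219.67] [ 7.1  11.99] 85 66.5 [0.5028 0.2045 0.046 ]
150 [273.85 231.31] [ 7.15 12.84] 101 41.5 [0.4866 0.1478 0.046 ]
170 [275.09 219.6 ] [ 6.59 11.41] 85 58.7 [0.503  0.2049 0.046 ]
170 [273.43 232.43] [ 3.84 13.1 ] 100 28.8 [0.4842 0.1427 0.046 ]
185 [275.13 219.56] [ 6.16 10.86] 85 52.2 [0.5032 0.205  0.046 ]
185 [273.38 232.47] [ 3.33 11.98] 100 21.6 [0.4841 0.1425 0.046 ]
[[370.4 227.2]
 [401.6 235.6]
 [394.2 267.9]
 [362.9 260.1]] [[373.  227.9]
 [404.6 237.8]
 [394.4 267.3]
 [362.3 259.4]] [[ 0.6177 -0.1705  0.01  ]
 [ 0.5866 -0.2722  0.01  ]
 [ 0.4918 -0.2389  0.01  ]
 [ 0.5163 -0.136   0.01  ]] ctr [ 0.5531 -0.2044  0.01  ] [np.float64(0.1072), np.float64(0.1064), np.float64(0.1005), np.float64(0.1058)]
post dir deg -105.1939218699792 160.92729376093388
0.042 [384.98 247.43] [333.64 310.15]
0.058 [385.71 247.1 ] [333.87 305.09]
0.088 [387.1  246.45] [334.3  295.42]
0.098 [387.58 246.23] [334.44 292.14]
```

View pics/sp.png

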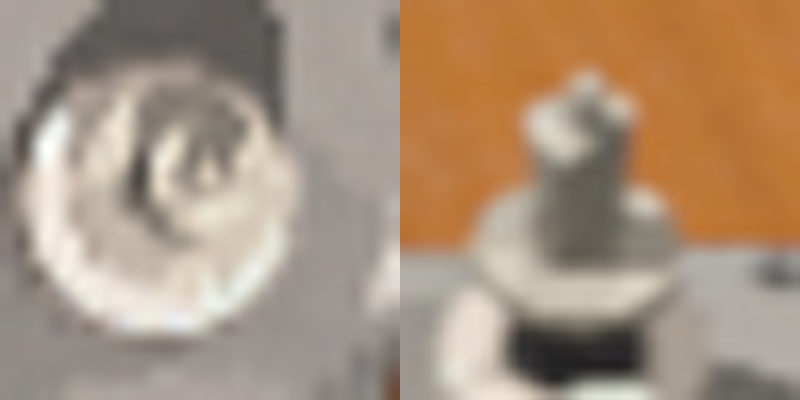

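Run:
```python
from h import *
est=np.array([[335,328],[522,378],[478,572],[290,525]],float); est=(est-[270,300]+.5)/6-.5+[360,223]
P=np.array([plane('top',*p,.010) for p in est]);print(P.round(4),P.mean(0).round(4),[np.linalg.norm(P[i]-P[i-1]).round(4) for i in range(4)])
d=(P[1]+P[2]-P[0]-P[3]);e=P[2]-P[1]+P[3]-P[0];print(np.degrees(np.arctan2(d[1],d[0])),np.degrees(np.arctan2(e[1],e[0])))
print(tri('top',(385.7,245.4),'side',(334.5,290)),plane('top',385.7,245.4,.098),plane('side',334.5,290,.098))
# post bright top / brass bush in top view; post top white ~ (568,475)
p=((568-270+.5)/6-.5+360,(475-300+.5)/6-.5+223);print('post top',p,plane('top',*p,.084))
print('pulley tri',tri('top',(255.2,262.8),'side',(275.1,219.6)))
S=np.load('S.npy')
q=((133+.5)/257*60-.5+305,(437-300)/300*70-.5+285);print('post top side',q,plane('side',*q,.084))
print(read_state()['tool_pos'])
```

```text
[[ 0.6199 -0.1623  0.01  ]
 [ 0.5937 -0.2626  0.01  ]
 [ 0.4897 -0.2384  0.01  ]
 [ 0.5142 -0.138   0.01  ]] [ 0.5544 -0.2003  0.01  ] [np.float64(0.1084), np.float64(0.1037), np.float64(0.1068), np.float64(0.1033)]
-104.18565215671308 166.96997244766283
(array([ 0.55527676, -0.19845588,  0.09920203]), np.float64(0.0004617036746535795)) [ 0.55558533 -0.19868649  0.098     ] [ 0.55550781 -0.19707459  0.098     ]
post top (409.25, 251.75) [ 0.53750706 -0.27295541  0.084     ]
pulley tri (array([0.50230278, 0.20114916, 0.04849419]), np.float64(0.00012489283612679907))
post top side (335.66731517509726, 316.46666666666664) [ 0.5361287  -0.26991431  0.084     ]
[0.22634458 0.47370605 0.40457524]
```

{"method": "arm_command", "body": {
  "rows": [0, 0, 0.1, 0.004, -0.05, 0.02, 0.085, 0, 0, 0.2, 0.008, -0.1, 0.02, 0.085, 0, 0, 0.3, 0.011, -0.15, 0.02, 0.085, 0, 0, 0.4, 0.02, -0.194, 0.02, 0.085, 0, 0, 0.5, 0.06, -0.215, 0.01, 0.085, 0, 0, 0.6, 0.105, -0.23, -0.01, 0.085, 0, 0, 0.7, 0.15, -0.24, -0.03, 0.085, 0, 0, 0.8, 0.195, -0.25, -0.06, 0.085, 0, 0, 0.9, 0.24, -0.26, -0.09, 0.085, 0, 0, 1.0, 0.277, -0.27, -0.115, 0.085, 0, 0, 1.004, 0.277, -0.2707, -0.125, 0.085, 0, 0, 1.004, 0.277, -0.2707, -0.125, 0.085],
  "force": 40
}}

```text
t: 1.9
tool_pos: [0.5029, 0.2031, 0.279]
ee_rot: [-0.001, -0.275, 0.961, 0.0]
contact_force: [-0.4, 0.4, 0.1]
gripper_width: 0.0851
gripper_force: 0.0
```

Run:
```python
from h import *
s=read_state();print({k:np.round(v,4) for k,v in s.items()})
I=viewer.get_image('side')[:,:,::-1];J=viewer.get_image('top')[:,:,::-1]
a=cv2.resize(I[140:260,210:340],(400,369));b=cv2.resize(J[200:320,190:320],(400,369));cv2.imwrite('pics/hov.png',np.hstack([a,b]))
```

```text
{'t': np.float64(1.9), 'q': array([ 3.1560e-01,  1.7780e-01,  1.5191e+00,  3.0000e-04,  1.4468e+00,
       -1.8126e+00]), 'dq': array([ 0.014 , -0.0391, -0.0152, -0.0005,  0.0064,  0.001 ]), 'tau': array([-6.63100e-01, -3.97010e+01, -3.36323e+01, -3.90000e-02,
       -1.33300e-01, -5.87000e-02]), 'tool_pos': array([0.5029, 0.2031, 0.279 ]), 'ee_rot': array([-1.000e-03, -2.751e-01,  9.614e-01,  1.000e-04]), 'contact_force': array([-0.4004,  0.4192,  0.089 ]), 'wrist_torque': array([ 0.0082, -0.0185, -0.0244]), 'gripper_force': np.float64(0.0), 'gripper_width': np.float64(0.0851)}
```

View pics/hov.png

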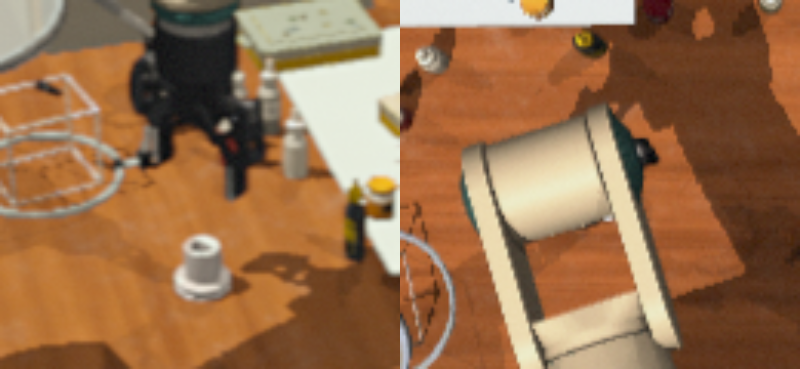

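The gripper is centred above the pulley, at about (203,265) in the side crop, and the fingers clear it. I'll descend and grip.

{"method": "arm_command", "body": {
  "rows": [0, 0, 0, 0, 0, -0.04, 0.085, 0, 0, 0, 0, 0, -0.075, 0.085, 0, 0, 0, 0, 0, -0.09, 0.085, 0, 0, 0, 0, 0, -0.09, 0.06, 0, 0, 0, 0, 0, -0.09, 0.045, 0, 0, 0, 0, 0, -0.09, 0.03, 0, 0, 0, 0, 0, -0.09, 0.03, 0, 0, 0, 0, 0, -0.09, 0.025, 0, 0, 0, 0, 0, -0.09, 0.025],
  "force": 40
}}

```text
t: 3.12
tool_pos: [0.5039, 0.2032, 0.1916]
ee_rot: [0.002, -0.275, 0.961, 0.0]
contact_force: [-1.5, -0.2, 7.0]
gripper_width: 0.0326
gripper_force: 40.0
```

{"method": "arm_command", "body": {
  "rows": [0, 0, 0, 0, 0, 0.02, 0.025, 0, 0, 0, 0, 0, 0.06, 0.025, 0, 0, 0, 0, 0, 0.11, 0.025, 0, 0, 0, 0, 0, 0.11, 0.025]
}}

```text
t: 3.62
tool_pos: [0.5041, 0.2032, 0.3049]
ee_rot: [0.005, -0.275, 0.961, 0.0]
contact_force: [0.2, 0.8, -2.0]
gripper_width: 0.0325
gripper_force: 40.1
```

Run:
```python
from h import *
s=read_state();print({k:np.round(v,4) for k,v in s.items()})
I=viewer.get_image('side')[:,:,::-1]
cv2.imwrite('pics/lift.png',cv2.resize(I[150:230,230:330],(750,600),interpolation=cv2.INTER_CUBIC))
```

```text
{'t': np.float64(3.625), 'q': array([ 3.1530e-01,  1.5510e-01,  1.4909e+00,  1.0000e-04,  1.4862e+00,
       -1.8137e+00]), 'dq': array([-0.0005,  0.0555,  0.0818, -0.0009, -0.0356, -0.0018]), 'tau': array([ 4.16000e-02, -4.26574e+01, -3.61107e+01,  1.80000e-03,
        4.47800e-01, -4.00000e-04]), 'tool_pos': array([0.5041, 0.2032, 0.3049]), 'ee_rot': array([ 4.700e-03, -2.754e-01,  9.613e-01,  2.000e-04]), 'contact_force': array([ 0.2488,  0.7943, -2.0404]), 'wrist_torque': array([-0.0032,  0.0273,  0.0525]), 'gripper_force': np.float64(40.1224), 'gripper_width': np.float64(0.0325)}
```

View pics/lift.png

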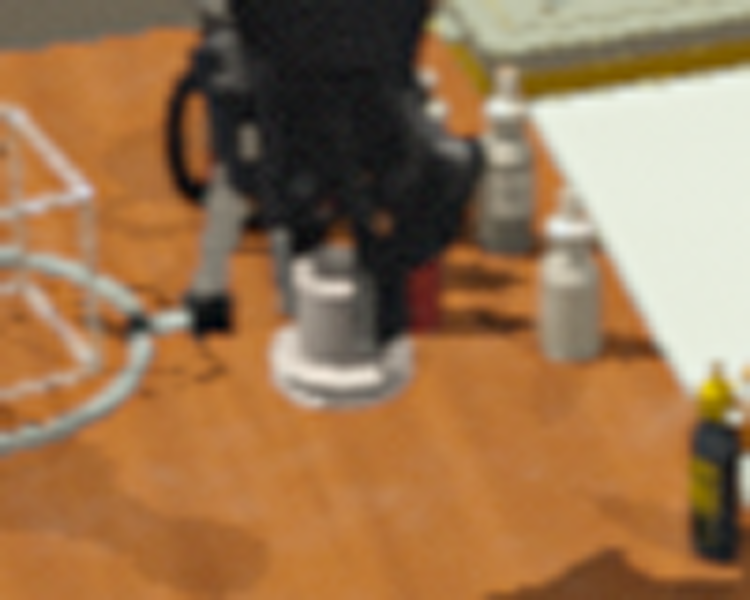

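The pulley is lifted and held level between the fingers. I'll carry it over the stand and turn the boss toward the post and the side camera so I can check its angle.

{"method": "arm_command", "body": {
  "rows": [0, 0, -0.1, 0, 0, 0.04, 0.025, 0, 0, -0.28, 0.004, -0.03, 0.06, 0.025, 0, 0, -0.46, 0.008, -0.07, 0.06, 0.025, 0, 0, -0.64, 0.013, -0.11, 0.06, 0.025, 0, 0, -0.82, 0.019, -0.15, 0.06, 0.025, 0, 0, -1.0, 0.025, -0.19, 0.06, 0.025, 0, 0, -1.18, 0.03, -0.23, 0.06, 0.025, 0, 0, -1.36, 0.035, -0.27, 0.06, 0.025, 0, 0, -1.54, 0.04, -0.31, 0.06, 0.025, 0, 0, -1.72, 0.045, -0.35, 0.06, 0.025, 0, 0, -1.9, 0.05, -0.385, 0.06, 0.025, 0, 0, -2.08, 0.0524, -0.402, 0.06, 0.025]
}}

```text
t: 5.18
tool_pos: [0.5555, -0.2008, 0.3571]
ee_rot: [-0.002, 0.692, 0.722, -0.001]
contact_force: [0.2, 0.1, -2.1]
gripper_width: 0.0327
gripper_force: 40.2
```

{"method": "arm_command", "body": {
  "rows": [0, 0, -0.15, 0, 0, 0, 0.025, 0, 0, -0.294, 0, 0, 0, 0.025, 0, 0, -0.294, 0, 0, 0, 0.025, 0, 0, -0.294, 0, 0, 0, 0.025]
}}

```text
t: 5.68
tool_pos: [0.5557, -0.1989, 0.3586]
ee_rot: [-0.001, 0.787, 0.617, -0.0]
contact_force: [-0.4, -0.2, -1.5]
gripper_width: 0.0326
gripper_force: 40.2
```

Run:
```python
from h import *
s=read_state();print({k:np.round(v,4) for k,v in s.items()})
I=viewer.get_image('side')[:,:,::-1];np.save('I1.npy',I)
p=s['tool_pos'];print(proj('side',p-[0,0,.1916]),proj('side',p-[0,0,.1456]))
cv2.imwrite('pics/over.png',cv2.resize(I[250:330,285:385],(750,600),interpolation=cv2.INTER_CUBIC))
```

```text
{'t': np.float64(5.675), 'q': array([-0.4063,  0.2536,  1.2694,  0.    ,  1.6203, -0.1642]), 'dq': array([ 0.0008, -0.0062, -0.0069,  0.0018, -0.0014,  0.0095]), 'tau': array([-5.35000e-02, -4.65893e+01, -3.63144e+01, -2.80000e-03,
        3.70000e-03,  1.84000e-02]), 'tool_pos': array([ 0.5557, -0.1989,  0.3586]), 'ee_rot': array([-8.000e-04,  7.873e-01,  6.165e-01, -4.000e-04]), 'contact_force': array([-0.3864, -0.2237, -1.5404]), 'wrist_torque': array([0.0062, 0.0514, 0.0056]), 'gripper_force': np.float64(40.2169), 'gripper_width': np.float64(0.0326)}
[335.86611826 267.14409171] [336.59824445 250.81483519]
```

View pics/over.png

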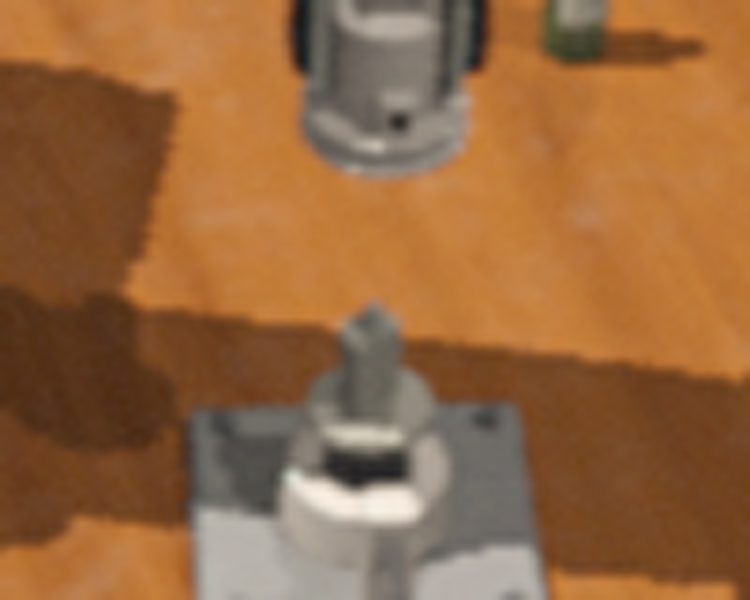

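Run:
```python
from h import *
s=read_state();p=s['tool_pos'];U=p-[0,0,.1916]
x=(np.array([399,121])+.5)/7.5-.5+[285,250]
print(x,'plane', plane('side',*x,U[2]+.02)-U)
for a in range(-120,-60,5):
    t=np.radians(a);print(a,proj('side',U+[.0235*np.cos(t),.0235*np.sin(t),.02]).round(2),end=';')
print()
tip=(np.array([375,307])+.5)/7.5-.5+[285,250]; print('tip',tip,'pred if aligned',proj('side',[p[0],p[1],.098]))
sh=(np.array([372,400])+.5)/7.5-.5+[285,250];print('shoulder',sh,proj('side',[p[0],p[1],.058]))
rim=(np.array([386.5,125])+.5)/7.5-.5+[285,250];print('rim ctr',rim,proj('side',U+[0,0,.010]))
# rim ellipse by mask
I=np.load('I1.npy')[250:280,315:360].astype(float);I=cv2.resize(I,None,fx=8,fy=8,interpolation=cv2.INTER_CUBIC)
m=((I.max(2)-I.min(2))<50)&(I.max(2)>90)
for r in range(100,190,12):
    c=np.flatnonzero(m[r]); 
    if len(c):print(r/8+249.5,c.min()/8+314.5,c.max()/8+314.5,(c.min()+c.max())/16+314.5)
```

```text
[337.76666667 265.7       ] plane [-0.00284129 -0.02081927  0.02      ]
-120 [333.87 266.2 ];-115 [334.78 266.33];-110 [335.7 266.4];-105 [336.63 266.43];-100 [337.55 266.41];-95 [338.46 266.34];-90 [339.35 266.22];-85 [340.22 266.05];-80 [341.06 265.84];-75 [341.85 265.58];-70 [342.61 265.28];-65 [343.31 264.94];
tip [334.56666667 290.5       ] pred if aligned [334.81942504 290.47390655]
shoulder [334.16666667 302.9       ] [334.23966852 303.40497866]
rim ctr [336.1        266.23333333] [336.02762658 263.52579891]
262.0 325.125 346.375 335.75
263.5 325.25 346.625 335.9375
265.0 324.875 346.5 335.6875
266.5 325.0 346.5 335.75
268.0 325.5 345.875 335.6875
269.5 326.875 345.5 336.1875
271.0 328.625 343.625 336.125
272.5 332.125 339.125 335.625
```

The set screw shows at px (337.8,265.7), which puts the boss at about -98.5° world, with the post at -104°. The rim centre and spindle tip line up as predicted. I'll turn back to about 82° CCW of the post and lower the bore over the nose.

{"method": "arm_command", "body": {
  "rows": [0, 0, 0.17, 0, 0, 0, 0.025, 0, 0, 0.34, 0, 0, 0, 0.025, 0, 0, 0.51, 0, 0, -0.01, 0.025, 0, 0, 0.68, 0, 0, -0.02, 0.025, 0, 0, 0.85, 0, 0, -0.03, 0.025, 0, 0, 1.02, 0, 0, -0.04, 0.025, 0, 0, 1.19, 0, 0, -0.05, 0.025, 0, 0, 1.335, 0, 0, -0.06, 0.025, 0, 0, 1.335, 0, 0, -0.07, 0.025, 0, 0, 1.335, 0, 0, -0.074, 0.025, 0, 0, 1.335, 0, 0, -0.074, 0.025]
}}

```text
t: 7.1
tool_pos: [0.5557, -0.199, 0.2855]
ee_rot: [-0.0, 0.239, 0.971, 0.0]
contact_force: [-0.5, -1.0, -1.3]
gripper_width: 0.0321
gripper_force: 40.2
```

{"method": "arm_command", "body": {
  "rows": [0, 0, 0, 0, 0, -0.002, 0.025, 0, 0, 0, 0, 0, -0.004, 0.025, 0, 0, 0, 0, 0, -0.006, 0.025, 0, 0, 0, 0, 0, -0.006, 0.025]
}}

```text
t: 7.6
tool_pos: [0.5558, -0.199, 0.2798]
ee_rot: [0.0, 0.238, 0.971, 0.0]
contact_force: [0.3, -0.2, -1.5]
gripper_width: 0.0325
gripper_force: 40.3
```

{"method": "arm_command", "body": {
  "rows": [0, 0, 0, 0, 0, -0.001, 0.025, 0, 0, 0, 0, 0, -0.002, 0.025, 0, 0, 0, 0, 0, -0.003, 0.025, 0, 0, 0, 0, 0, -0.003, 0.025]
}}

```text
t: 8.1
tool_pos: [0.5558, -0.199, 0.2768]
ee_rot: [0.0, 0.238, 0.971, 0.0]
contact_force: [-0.3, 0.2, 0.8]
gripper_width: 0.0321
gripper_force: 40.4
```

{"method": "arm_command", "body": {
  "rows": [0, 0, 0, 0, 0, -0.002, 0.025, 0, 0, 0, 0, 0, -0.002, 0.025]
}}

```text
t: 8.35
tool_pos: [0.5558, -0.199, 0.2747]
ee_rot: [0.0, 0.238, 0.971, 0.0]
contact_force: [0.8, -0.8, 2.4]
gripper_width: 0.0321
gripper_force: 40.5
```

{"method": "arm_command", "body": {
  "rows": [0, 0, -0.05, 0, 0, 0, 0.025, 0, 0, -0.1, 0, 0, 0, 0.025, 0, 0, -0.15, 0, 0, 0, 0.025, 0, 0, -0.2, 0, 0, 0, 0.025]
}}

```text
t: 8.85
tool_pos: [0.5558, -0.1988, 0.2747]
ee_rot: [-0.0, 0.335, 0.942, 0.0]
contact_force: [0.0, 1.9, 1.8]
gripper_width: 0.032
gripper_force: 40.6
```

```bash
python3 -c "
from h import *
s=read_state();print(s['tool_pos'],s['contact_force'],s['wrist_torque'])"
```

```text
[ 0.55580456 -0.19879647  0.27474336] [0.03052441 1.85007102 1.82915591] [ 0.25221167 -0.05856419  0.04107963]
```

{"method": "arm_command", "body": {
  "rows": [0, 0, -0.05, 0, 0, 0, 0.025, 0, 0, -0.1, 0, 0, 0, 0.025, 0, 0, -0.1, 0, 0, 0, 0.025]
}}

```text
t: 9.22
tool_pos: [0.5558, -0.1988, 0.2747]
ee_rot: [-0.0, 0.38, 0.925, 0.0]
contact_force: [-0.5, 1.6, 1.6]
gripper_width: 0.0323
gripper_force: 40.6
```

{"method": "arm_command", "body": {
  "rows": [0, 0, -0.05, 0, 0, 0, 0.025, 0, 0, -0.1, 0, 0, 0, 0.025, 0, 0, -0.1, 0, 0, 0, 0.025]
}}

```text
t: 9.6
tool_pos: [0.5558, -0.1989, 0.2747]
ee_rot: [0.0, 0.426, 0.905, 0.0]
contact_force: [0.2, 1.7, 1.8]
gripper_width: 0.0325
gripper_force: 40.6
```

{"method": "arm_command", "body": {
  "rows": [0, 0, -0.05, 0, 0, 0, 0.025, 0, 0, -0.1, 0, 0, 0, 0.025, 0, 0, -0.1, 0, 0, 0, 0.025]
}}

```text
t: 9.98
tool_pos: [0.5558, -0.199, 0.2747]
ee_rot: [0.0, 0.47, 0.883, 0.0]
contact_force: [0.7, 1.4, 1.8]
gripper_width: 0.0325
gripper_force: 40.6
```

```bash
python3 -c "
from h import *
s=read_state();print(s['tool_pos'],s['contact_force'],s['wrist_torque'])"
```

```text
[ 0.55576766 -0.19895835  0.27469146] [0.6638782  1.37466033 1.83734837] [ 2.34093806e-01 -1.80980316e-04  5.60289228e-02]
```

{"method": "arm_command", "body": {
  "rows": [0, 0, -0.05, 0, 0, 0, 0.025, 0, 0, -0.1, 0, 0, 0, 0.025, 0, 0, -0.1, 0, 0, 0, 0.025]
}}

```text
t: 10.35
tool_pos: [0.5557, -0.1992, 0.2745]
ee_rot: [-0.0, 0.514, 0.858, -0.0]
contact_force: [1.5, -0.8, -1.5]
gripper_width: 0.0324
gripper_force: 40.2
```

{"method": "arm_command", "body": {
  "rows": [0, 0, -0.05, 0, 0, 0, 0.025, 0, 0, -0.1, 0, 0, 0, 0.025, 0, 0, -0.1, 0, 0, 0, 0.025]
}}

```text
t: 10.72
tool_pos: [0.5556, -0.1991, 0.274]
ee_rot: [-0.001, 0.556, 0.831, -0.0]
contact_force: [0.1, -0.3, -0.4]
gripper_width: 0.0324
gripper_force: 40.2
```

```bash
python3 -c "
from h import *
s=read_state();print(s['tool_pos'],s['contact_force'],s['wrist_torque'])"
```

```text
[ 0.55555792 -0.19914261  0.27399009] [ 0.13593505 -0.25884702 -0.41453828] [-0.03104203 -0.00015982  0.01631608]
```

{"method": "arm_command", "body": {
  "rows": [0, 0, 0.05, 0, 0, 0, 0.025, 0, 0, 0.06, 0, 0, -0.001, 0.025, 0, 0, 0.06, 0, 0, -0.003, 0.025, 0, 0, 0.06, 0, 0, -0.003, 0.025]
}}

```text
t: 11.22
tool_pos: [0.5557, -0.1991, 0.2713]
ee_rot: [-0.0, 0.532, 0.847, -0.0]
contact_force: [0.5, -1.5, -1.8]
gripper_width: 0.0324
gripper_force: 40.2
```

The bore has dropped over the flat: about 8 mm of travel with no load. I'll lower it toward the shoulder, watching the force.

{"method": "arm_command", "body": {
  "rows": [0, 0, 0, 0, 0, -0.003, 0.025, 0, 0, 0, 0, 0, -0.006, 0.025, 0, 0, 0, 0, 0, -0.009, 0.025, 0, 0, 0, 0, 0, -0.011, 0.025, 0, 0, 0, 0, 0, -0.011, 0.025]
}}

```text
t: 11.85
tool_pos: [0.5557, -0.199, 0.2604]
ee_rot: [-0.0, 0.532, 0.847, -0.0]
contact_force: [-2.1, -2.2, -2.1]
gripper_width: 0.0326
gripper_force: 40.2
```

{"method": "arm_command", "body": {
  "rows": [0, 0, 0, 0, 0, -0.002, 0.025, 0, 0, 0, 0, 0, -0.004, 0.025, 0, 0, 0, 0, 0, -0.006, 0.025, 0, 0, 0, 0, 0, -0.008, 0.025, 0, 0, 0, 0, 0, -0.008, 0.025]
}}

```text
t: 12.48
tool_pos: [0.5557, -0.199, 0.2524]
ee_rot: [-0.0, 0.532, 0.847, -0.0]
contact_force: [-0.7, -2.1, -2.5]
gripper_width: 0.0325
gripper_force: 40.2
```

```bash
python3 -c "
from h import *
s=read_state();print(s['tool_pos'],s['contact_force'],s['wrist_torque'])"
```

```text
[ 0.55569913 -0.19901216  0.25239729] [-0.67501352 -2.05079715 -2.46998821] [-0.32022288  0.1497214  -0.02426973]
```

{"method": "arm_command", "body": {
  "rows": [0, 0, 0, -0.0002, -0.0005, -0.001, 0.025, 0, 0, 0, -0.0002, -0.0005, -0.002, 0.025, 0, 0, 0, -0.0002, -0.0005, -0.003, 0.025, 0, 0, 0, -0.0002, -0.0005, -0.003, 0.025]
}}

```text
t: 12.98
tool_pos: [0.5556, -0.1994, 0.2498]
ee_rot: [0.0, 0.531, 0.847, 0.0]
contact_force: [0.6, -0.0, -1.6]
gripper_width: 0.0323
gripper_force: 40.2
```

{"method": "arm_command", "body": {
  "rows": [0, 0, 0, 0, 0, -0.001, 0.025, 0, 0, 0, 0, 0, -0.0015, 0.025, 0, 0, 0, 0, 0, -0.0015, 0.025]
}}

```text
t: 13.35
tool_pos: [0.5556, -0.1994, 0.2484]
ee_rot: [0.0, 0.531, 0.847, 0.0]
contact_force: [-1.0, 1.7, 0.6]
gripper_width: 0.0325
gripper_force: 40.4
```

```bash
python3 -c "
from h import *
s=read_state();print(s['tool_pos'],s['contact_force'],s['wrist_torque'])"
```

```text
[ 0.55560868 -0.19943615  0.24839861] [-1.04417898  1.65587611  0.58240242] [0.14338845 0.15294008 0.00660839]
```

Seated on the shoulder: the load appears at TCP z ≈ 0.2485-0.249, which fits 30 mm below the D top. Next I'll turn pulley and spindle clockwise about 45° to the post.

{"method": "arm_command", "body": {
  "rows": [0, 0, 0, 0, 0, -0.001, 0.025, 0, 0, -0.08, 0, 0, -0.001, 0.025, 0, 0, -0.16, 0, 0, -0.001, 0.025, 0, 0, -0.24, 0, 0, -0.001, 0.025, 0, 0, -0.32, 0, 0, -0.001, 0.025, 0, 0, -0.4, 0, 0, -0.001, 0.025, 0, 0, -0.48, 0, 0, -0.001, 0.025, 0, 0, -0.56, 0, 0, -0.001, 0.025, 0, 0, -0.64, 0, 0, -0.001, 0.025, 0, 0, -0.72, 0, 0, -0.001, 0.025, 0, 0, -0.76, 0, 0, -0.001, 0.025, 0, 0, -0.76, 0, 0, -0.001, 0.025]
}}

```text
t: 14.85
tool_pos: [0.5553, -0.2004, 0.2473]
ee_rot: [0.001, 0.808, 0.589, -0.001]
contact_force: [-2.3, -4.2, 1.4]
gripper_width: 0.0325
gripper_force: 40.8
```

Run:
```python
from h import *
s=read_state();print(s['tool_pos'],s['ee_rot'],s['contact_force'],s['wrist_torque'])
I=np.mean([viewer.get_image('side').astype(float) for _ in range(3)],0).astype(np.uint8)[:,:,::-1];np.save('I2.npy',I)
cv2.imwrite('pics/turn.png',cv2.resize(I[280:350,290:380],(771,600),interpolation=cv2.INTER_CUBIC))
```

```text
[ 0.55526932 -0.20036117  0.2473261 ] [ 7.40429235e-04  8.07965278e-01  5.89229005e-01 -8.61005810e-04] [-2.25909292 -4.1715112   1.42596603] [-0.8722846   0.56838499  0.09794871]
```

View pics/turn.png

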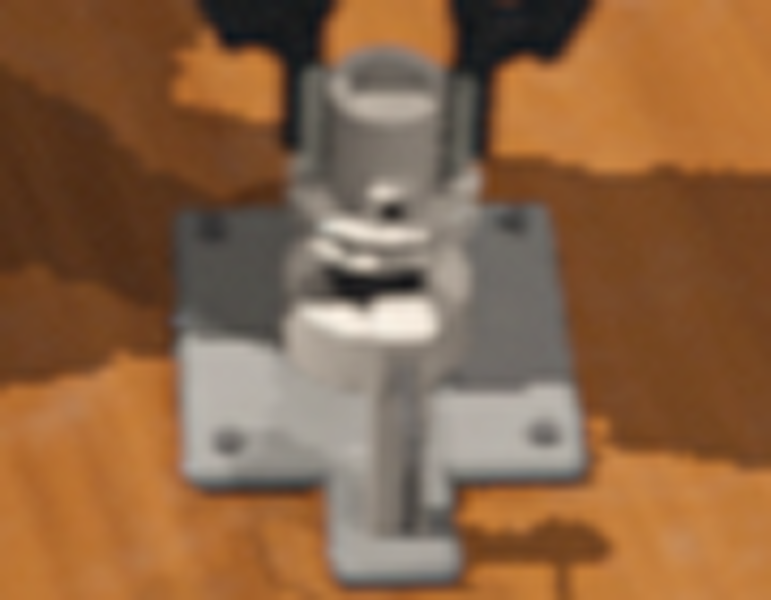

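Run:
```python
from h import *
s=read_state();p=s['tool_pos'];C=np.array([p[0],p[1],0])
x=(np.array([390,211])+.5)/8.57-.5+[290,280];print('screw',x)
for a in(-112,-108,-104,-100,-96):
    t=np.radians(a);d=np.array([np.cos(t),np.sin(t),0])
    print(a,'screw z78,76.5',proj('side',C+.0235*d+[0,0,.078]).round(2),proj('side',C+.0235*d+[0,0,.0765]).round(2),'post face bottom/top',proj('side',C+.075*d+[0,0,.01]).round(2),proj('side',C+.075*d+[0,0,.084]).round(2))
I=np.load('I2.npy').astype(float)
print('axis at rim',proj('side',C+[0,0,.068]),'hub top',proj('side',C+[0,0,.104]))
I8=cv2.resize(I[280:350,310:365],None,fx=8,fy=8,interpolation=cv2.INTER_CUBIC);g=I8.mean(2)
# post edges at rows, hub edges
for r in (293,295,297,328,332,336,340):
    gr=np.gradient(cv2.GaussianBlur(g,(0,0),4)[int((r-280+.5)*8)]);o=np.argsort(-abs(gr));pk=[i for i in range(1,len(gr)-1) if abs(gr[i])>=abs(gr[i-1]) and abs(gr[i])>abs(gr[i+1]) and abs(gr[i])>1.0]
    print(r,[(round((i+.5)/8-.5+310,1),round(float(gr[i]),1)) for i in pk])
```

```text
screw [335.06592765 304.17911319]
-112 screw z78,76.5 [333.68 304.03] [333.66 304.51] post face bottom/top [330.84 340.85] [331.85 317.17]
-108 screw z78,76.5 [334.39 304.07] [334.37 304.56] post face bottom/top [333.1  340.99] [334.18 317.31]
-104 screw z78,76.5 [335.1  304.08] [335.07 304.56] post face bottom/top [335.36 341.02] [336.51 317.34]
-100 screw z78,76.5 [335.8  304.05] [335.78 304.54] post face bottom/top [337.61 340.94] [338.83 317.26]
-96 screw z78,76.5 [336.5 304. ] [336.48 304.49] post face bottom/top [339.84 340.74] [341.13 317.07]
axis at rim [334.37681916 300.64295991] hub top [334.90239369 288.92479141]
293 [(315.7, 1.0), (318.2, 1.6), (322.3, -4.7), (324.7, 4.1), (326.9, -1.6), (329.8, 2.8), (340.7, -3.7), (342.8, 1.3), (344.7, -3.5), (347.1, 4.9)]
295 [(322.2, -2.8), (324.6, 4.0), (326.8, -1.5), (328.8, 1.5), (340.7, -3.0), (342.7, 1.5), (344.6, -3.5), (346.9, 4.8)]
297 [(322.1, -1.4), (324.4, 2.4), (326.7, -1.6), (328.8, 1.7), (340.6, -2.7), (342.6, 1.4), (344.6, -3.5), (346.9, 4.1)]
328 [(310.9, 4.1), (333.2, -2.5), (339.7, 2.6), (351.7, -1.0), (354.3, 1.0), (357.1, -4.8), (360.6, -1.2)]
332 [(311.1, 3.4), (314.8, -3.5), (317.7, 2.5), (333.2, -3.0), (336.6, -1.2), (339.1, 3.7), (351.7, -1.1), (354.4, 1.0), (357.3, -4.4), (359.6, 1.3), (361.7, -1.3)]
336 [(327.8, 3.3), (333.6, -1.7), (336.3, -3.0), (338.8, 4.8), (341.8, -4.7), (358.8, 1.9)]
340 [(327.8, 3.1), (333.4, -1.5), (336.3, -2.9), (338.3, 1.8), (343.4, 1.7), (353.1, -1.4)]
```

The set screw shows at about px (335.1,304.2), which is roughly -104° and faces the post at about -103.7°. Next is a small trim, then pressing down to hole height.

{"method": "arm_command", "body": {
  "rows": [0, 0, -0.01, -0.0003, -0.0006, -0.001, 0.025, 0, 0, -0.01, -0.0003, -0.0006, -0.002, 0.025, 0, 0, -0.01, -0.0003, -0.0006, -0.003, 0.025, 0, 0, -0.01, -0.0003, -0.0006, -0.004, 0.025, 0, 0, -0.01, -0.0003, -0.0006, -0.005, 0.025, 0, 0, -0.01, -0.0003, -0.0006, -0.005, 0.025, 0, 0, -0.01, -0.0003, -0.0006, -0.005, 0.025]
}}

```text
t: 15.88
tool_pos: [0.5552, -0.2005, 0.2423]
ee_rot: [0.0, 0.811, 0.585, -0.0]
contact_force: [-2.6, -4.7, 2.1]
gripper_width: 0.0324
gripper_force: 41.0
```

Run:
```python
from h import *
s=read_state();p=s['tool_pos'];print(p,s['ee_rot'],s['contact_force'],s['wrist_torque'])
I=np.mean([viewer.get_image('side').astype(float) for _ in range(4)],0).astype(np.uint8)[:,:,::-1];np.save('I3.npy',I)
C=np.array([p[0],p[1],0]);t=np.radians(-103.7);d=np.array([np.cos(t),np.sin(t),0])
def darkc(I,x0,y0):
    c=cv2.resize(I[y0:y0+12,x0:x0+12],None,fx=8,fy=8,interpolation=cv2.INTER_CUBIC).astype(float).mean(2);w=np.clip(c.min()+35-c,0,None)
    Y,X=np.mgrid[:96,:96];return (X*w).sum()/w.sum()/8-.44+x0,(Y*w).sum()/w.sum()/8-.44+y0,c.min()
print(darkc(np.load('I2.npy'),329,298.__int__()),darkc(I,329,300))
for z in(.078,.0765,.072,.070):print(z,proj('side',C+.0235*d+[0,0,z]))
cv2.imwrite('pics/fin.png',cv2.resize(I[280:350,290:380],(771,600),interpolation=cv2.INTER_CUBIC))
```

```text
File "<stdin>", line 8
    print(darkc(np.load('I2.npy'),329,298.__int__()),darkc(I,329,300))
                                         ^
SyntaxError: invalid decimal literal
```

{"method": "arm_command", "body": {
  "rows": [0, 0, 0, -0.0002, -0.0004, 0, 0.025, 0, 0, 0, -0.0004, -0.0008, 0, 0.025, 0, 0, 0, -0.0004, -0.0008, 0, 0.025]
}}

```text
t: 16.25
tool_pos: [0.5549, -0.2009, 0.2424]
ee_rot: [0.0, 0.811, 0.585, 0.0]
contact_force: [-1.3, -3.2, 2.2]
gripper_width: 0.0323
gripper_force: 41.0
```

Run:
```python
from h import *
s=read_state();p=s['tool_pos'];print(p,s['ee_rot'],s['contact_force'],s['wrist_torque'])
I=np.mean([viewer.get_image('side').astype(float) for _ in range(4)],0).astype(np.uint8)[:,:,::-1];np.save('I3.npy',I)
C=np.array([p[0],p[1],0]);t=np.radians(-103.7);d=np.array([np.cos(t),np.sin(t),0])
def darkc(I,x0,y0):
    c=cv2.resize(I[y0:y0+7,x0:x0+10],None,fx=8,fy=8,interpolation=cv2.INTER_CUBIC).astype(float).mean(2);w=np.clip(c.min()+35-c,0,None)
    Y,X=np.mgrid[:56,:80];return (X*w).sum()/w.sum()/8-.44+x0,(Y*w).sum()/w.sum()/8-.44+y0,c.min()
print(darkc(np.load('I2.npy'),330,301),darkc(I,330,302))
for z in(.078,.0765,.072,.070):print(z,proj('side',C+.0235*d+[0,0,z]))
cv2.imwrite('pics/fin.png',cv2.resize(I[280:350,290:380],(771,600),interpolation=cv2.INTER_CUBIC))
```

```text
[ 0.55492668 -0.20090605  0.24237806] [2.49119041e-04 8.10697019e-01 5.85465844e-01 1.63865710e-04] [-1.32577615 -3.22430076  2.20157671] [-0.65360222  0.24045178  0.09800498]
(np.float64(335.3157690037771), np.float64(304.28355996222854), np.float64(40.333333333333336)) (np.float64(335.26861119436535), np.float64(305.8955593436236), np.float64(52.666666666666664))
0.078 [335.08576594 304.24991645]
0.0765 [335.06337101 304.7371875 ]
0.072 [334.99635264 306.19537964]
0.07 [334.96664656 306.84172735]
```

View pics/fin.png

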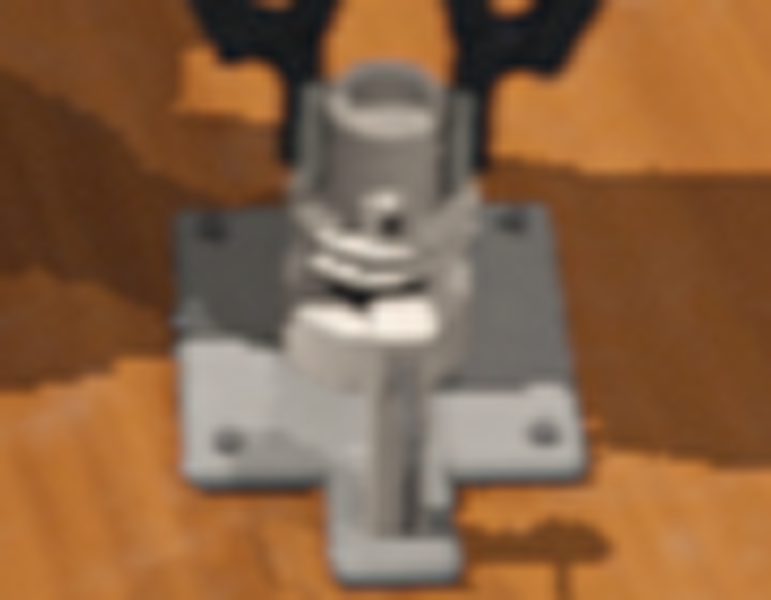

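{"method": "arm_command", "body": {
  "rows": [0, 0, -0.015, -0.0002, -0.0003, -0.0005, 0.025, 0, 0, -0.015, -0.0002, -0.0003, -0.0005, 0.025, 0, 0, -0.015, -0.0002, -0.0003, -0.0005, 0.025, 0, 0, -0.015, -0.0002, -0.0003, -0.0005, 0.025]
}}

```text
t: 16.95
tool_pos: [0.5547, -0.2011, 0.2418]
ee_rot: [0.0, 0.815, 0.579, 0.0]
contact_force: [0.1, -2.6, 2.9]
gripper_width: 0.0323
gripper_force: 41.0
```

Run:
```python
from h import *
s=read_state();print(s['tool_pos'],s['ee_rot'],s['contact_force'],s['wrist_torque'],s['t'])
print(job.finish_job())
```

```text
[ 0.55474052 -0.20112356  0.24177209] [1.19117216e-04 8.15071287e-01 5.79360630e-01 2.08692213e-04] [ 0.13250365 -2.55155415  2.92217907] [-0.45564581 -0.12749189  0.05574465] 16.95
the job is handed in; nothing more can be done
None
```

The job is handed in at 17 s: the pulley is down on the shoulder and still held against the spring, with the set screw facing the guide hole to within about 2° and level with it to within about 1 mm, by my estimates.

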